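# Shut the hopper's chute gate until it latches

### The job

Shut the gate of the dry-goods hopper. First lift the yellow hold-open chock straight up out of its pocket by its fin and set it down in the steel tray; then push the red gate tab towards the hopper until the spring catch clicks behind the gate and it stays shut when you let go. Push firmly but do not ram it, and leave the other things on the shelf where they are.

Things in the scene. Friction and masses are not known exactly. Their poses are not given: they have to be found in the camera images.
- dispenser: Fixed hopper unit, origin on the table under the gate's slide line. White deck: x -160 to 200, y -105 to 105 mm, top at z 45. The gate shuts along its own +x. Grey and clear hopper over x 72 to 198, y -75 to 75, up to z 246 mm; low steel spout beyond, to x 257. If let go before the catch clicks the gate springs back open; after it, it stays.
- pocket (a point): Centre of the mouth of the chock's pocket in the deck, at dispenser x -50, y 60, z 45 mm: 37 by 37 mm, 22 mm deep, axes as the dispenser's.
- catch (a point): Middle of the catch's clamping range on the deck, dispenser x -34, y -52, z 45 mm. The aluminium catch block (about x -30 to 30, y -53 to 0 mm from here, 30 mm tall, sprung brass bolt pointing to +y, rubber end stop at its +x end) is clamped up to 24 mm either way along x from this mean: it is not measured, so the click must be felt.
- gate: Sliding gate, axes as the dispenser's; origin on the slide line (dispenser y 0, z 47 mm) under the middle of the red tab. Tab: 8 mm thick in x, 46 wide in y, z 3 to 53. Steel crossbar at its foot: 12 mm in x, y -50 to 68, z 3 to 13, with a catch pin at y -58, up to z 29. Blade 40 wide, 5 thick, 205 mm to +x. Origin at dispenser x -120 to -108 at the start; the chock blocks it at x -67.
- tab (a point): Middle of the tab's pushing face (its -x face), 28 mm above the gate's origin. Resistance 4 to 7 N; over 15 mm before the click the bolt raises it to 12 to 18 N, then it drops (the click) with the gate's origin somewhere in dispenser x -61 to -12 mm, by clamping. Go on 5 mm more to be safely home; about 8 mm on, the pin meets the rubber stop. Over 35 N between robot and gate is ramming.
- chock: Loose yellow hold-open chock, 60 g. Origin at the centre of its underside, z up, axes along the dispenser's at the start. Foot 34 by 34 mm, 22 mm tall, sunk flush in the pocket with 1.5 mm clearance a side; on it, in the middle, an upright fin, the only thing to grip: 22 mm long in x, 12 mm thick in y, z 22 to 58 mm.
- tray: Loose stainless steel tray, 140 mm (its x) by 180 mm (its y), rim 20 mm high, wall and floor 3 mm thick; origin at the centre of its underside.
- cork: Cork round, loose disc 110 mm across, 10 mm thick, bystander; origin at the centre of its underside.
- bowl: Glass bowl, loose, 130 mm across the rim, 60 mm tall, bystander; origin at the centre of its underside.
- jar: Amber jar with cork lid, loose, 70 mm across, 110 mm tall, bystander; origin at the centre of its underside.
- mug: Blue mug, loose, 80 mm across, 90 mm tall, handle at its own +y, bystander; origin at the centre of its underside.
- tongs: Black silicone kitchen tongs, loose, lying flat, about 250 mm long, 14 mm thick, bystander; origin at the centre of its underside.
- toggle (a joint): Mini toggle switch on a small fixed wooden block (60 by 50 by 25 mm) near the far edge, bystander: 0 as it stands, 0.76 thrown.
Not all that is in view belongs to the job. Several things have the shape of the tray; the one meant has the colours described above.

How it is judged:
On the way, in this order (a step that is already met when the one before it is completed fails the run):
1. the chock is lifted clear of its pocket (z of chock in the frame of dispenser above 0.047 m), for 0.1 s.
2. the chock lies in the steel tray (x of chock in the frame of tray between -0.065 and 0.065 m and y of chock in the frame of tray between -0.085 and 0.085 m and z of chock in the frame of tray below 0.03 m and linear speed of chock below 0.03 m/s), for 0.2 s.
3. the gate is pushed shut (x of gate in the frame of dispenser above -0.058 m), for 0.1 s.
At the end, for the whole second after the job is handed in: The gate is at rest, held shut by the catch (origin at dispenser x above -58 mm; unlatched it springs back), and the chock lies at rest in the tray (its origin within 65 by 85 mm of the tray's centre along the tray's x and y, under 30 mm above its underside) (all of step 2 and x of gate in the frame of dispenser above -0.058 m and linear speed of gate below 0.01 m/s); the robot touches nothing.
It fails at once if the gate is rammed: more than 35 N between robot and gate (contact force between any of the fingers, the arm and gate above 35 N).
It fails at once if a bystander is moved by more than 30 mm or the tray by more than 50 mm (distance of any of cork, bowl, jar, mug, tongs from where it was at the start of the episode above 0.03 m or distance of tray from where it was at the start of the episode above 0.05 m).
It fails at once if the toggle switch is thrown (value of joint toggle above 0.4 rad).
It also fails if it takes over 61 s, if anything falls off the work surface, if the arm or the gripper's body presses on something with over 40 N, if the wrist force passes 120 N, or if a joint passes its speed limit or range.

### The arm

A 7-joint arm with a two-finger parallel gripper is mounted at the origin on the work surface. World frame = base frame: x ahead of the robot, y to its left, z up, the work surface at z = 0. Lengths are in m, angles in rad, forces in N, time in s.
With the tool pointing down it reaches from about 0.425 to 1.025 m from the base axis. Payload 3.6 kg.
Tool frame: the origin (TCP) lies on the centre line of the jaws, within the pads' length; the fingertips stand 8 mm ahead of it and the grasp point (between the pads) lies 11 mm behind it (ctrl.finger_overhang is the distance from the TCP to the fingertips, in m); z points along the fingers, y is the line along which they close (so a half turn about z gives the same grasp; the last joint's range is limited). The gripper opens to 85 mm and grips with 20 to 120 N. Pads are 22 mm wide; open, the fingers measure 114 mm over their backs; the gripper's body (76 mm by 85 mm) begins 54 mm behind the grasp point. The pads swing forward as they close: fully open they stand 13 mm farther back than shut.
Start: joints at [-1.321, 0.591, 0.048, 1.609, -0.033, 0.943, -0.034], TCP at [0.244, 0.683, 0.239] pointing down, gripper open.
Joint ranges: [-2.69, 2.69], [-0.47, 2.24], [-1.27, 1.36], [0.19, 2.51], [-1.53, 4.68], [0.08, 2.07], [-3.09, 3.09]. Speed limits (rad/s): [2.57, 2.57, 3.14, 3.14, 3.14, 3.14, 3.14].

### API

Orientations are given as a unit quaternion [x, y, z, w].
In Python, from workcell import ctrl gives the robot as it stands.
- The arm moves only by the tool step_arm, never from a script. Its argument "deltas" is a list of rows, each an object of numbers: "dx", "dy", "dz": the shift along the tool's x, y, z in m; "rx", "ry", "rz": the turn, a rotation vector about the tool's x, y, z in units of 5 degrees (1.0 is 5 degrees); "grip": the finger opening in m, from 0 to 0.0854. In form: [{"dx": .., "dy": .., "dz": .., "rx": .., "ry": .., "rz": .., "grip": ..}, ...]. A call has 1 to 10 rows; each row is the pose to reach, as a shift and turn from the pose commanded when the call began, along the tool's axes at that moment; what a row does not reach only later rows make up. A row lasts 1/12 s, in which the tool goes at most 41.7 mm and 7.16 degrees, less where a joint would pass 70% of its speed; a pose out of reach is approached as far as the arm can. A call with a gripper value outside its range is refused whole. The fingers move at their own pace and stop on an object; "squeeze" is the grip in N (left out, the last holds). Time passes only in rows, so rows that repeat a pose let the fingers close. It gives the time, the measured TCP pose, the force, the opening and the grip force at its end, in the units of the state.
- ctrl.state(): the state, without advancing time (a new reading comes with each control period).
- ctrl.camera(name): name is "side" or "top"; returns (picture, depth): 400x640x3 uint8, red, green, blue; 400x640 float32, m along the optical axis (not along the pixel's ray), 0 where there is no reading.
- ctrl.camera_params(name): a dict with "vfov" (degrees; the focal length in pixels is half the picture's height over the tangent of half this angle, whatever the lens; pixels are square), "cx", "cy" (the principal point, pixels), "k1" (the pictures are not rectified: a ray, as slopes to the right and down, at radius r is drawn at 1 + k1 r^2 times it, then the intrinsics apply), "rvec" (rotation vector, rad) and "tvec" (3), from world to camera coordinates, as OpenCV has them. Camera axes: x right, y down, z forward; pixel columns grow to the right and rows downward; lengths in m; the calibration is good to about 2 mm. A picture is of the moment at which its call begins. camera_params takes no time and is no camera call.
- ctrl.finish_job(): hands the job in; it is judged then, once.
The state is a dict: "t": time; "joints": joint angles; "joint_vel": joint speeds; "joint_torque": joint torques, N m; "tool_pos": TCP position; "eef_rot": TCP orientation; "ft_force": force on the tool from outside, world axes, zero at the start; "ft_torque": the same for the moment, N m; "finger_gap": finger opening in m; "grasp_force": force on a finger pad.
Only numpy, scipy, OpenCV 4.12 (cv2) and the standard library are available. Lean on these libraries where they do the work, as an engineer would, in place of code of your own. Each camera call takes 0.05 s, during which the arm holds its last target. There are 200 camera calls.

## Working session

There is one attempt and no reset: what is moved stays moved. The work goes in short steps, Python scripts to look and compute and a tool call to move; the robot and the scene stay as the last step left them, time stands still between calls to the robot, and variables do not carry over. Pictures are saved under pics/ and viewed, at most 10 in all, crops included, and the job is handed in when it is done.

Besides the shell and the picture viewer there is one more tool, called after "Request:" as name(argument=value, ...), one argument or row to a line, values as JSON. step_arm: Moves the arm, as the interface text tells. Its arguments: {"type":"object","properties":{"deltas":{"type":"array","items":{"type":"object","properties":{"dx":{"type":"number"},"dy":{"type":"number"},"dz":{"type":"number"},"rx":{"type":"number"},"ry":{"type":"number"},"rz":{"type":"number"},"grip":{"type":"number"}}}},"squeeze":{"type":"number"}},"required":["deltas"]}

```bash
mkdir -p pics
cat > h.py <<'E'
import numpy as np, cv2
from workcell import ctrl
from scipy.spatial.transform import Rotation as R
def cloud(name):
    img,d=ctrl.camera(name); p=ctrl.camera_params(name)
    h,w=d.shape; f=h/2/np.tan(np.radians(p['vfov'])/2)
    K=np.array([[f,0,p['cx']],[0,f,p['cy']],[0,0,1.]])
    v,u=np.mgrid[:h,:w]
    uv=np.stack([u,v],-1).reshape(-1,1,2).astype(np.float64)
    n=cv2.undistortPoints(uv,K,np.array([p['k1'],0,0,0,0.])).reshape(h,w,2) if False else None
    s=(uv.reshape(h,w,2)-[p['cx'],p['cy']])/f
    n=s.copy()
    for _ in range(15): n=s/(1+p['k1']*(n**2).sum(-1,keepdims=True))
    c=np.dstack([n*d[...,None],d])
    Rm=R.from_rotvec(np.ravel(p['rvec'])).as_matrix()
    P=(c-np.ravel(p['tvec']))@Rm
    P[d<=0]=np.nan
    return img,P
E
python3 - <<'E'
from h import *
for n in ['top','side']:
    i,P=cloud(n); cv2.imwrite(f'pics/{n}0.png',i[...,::-1]); np.savez(f'{n}0.npz',i=i,P=P)
s=ctrl.state(); print(s['tool_pos'],s['eef_rot'],s['finger_gap'],s['t'],R.from_quat(s['eef_rot']).as_matrix().round(3), ctrl.finger_overhang)
E
```

```text
[0.24414403 0.68187342 0.23824282] [ 1.71039927e-01  9.85263554e-01 -1.03018276e-03 -1.06443021e-04] 0.08544435532420017 0.1 [[-0.941  0.337 -0.001]
 [ 0.337  0.941 -0.002]
 [-0.    -0.002 -1.   ]] 0.008
```

View pics/top0.png

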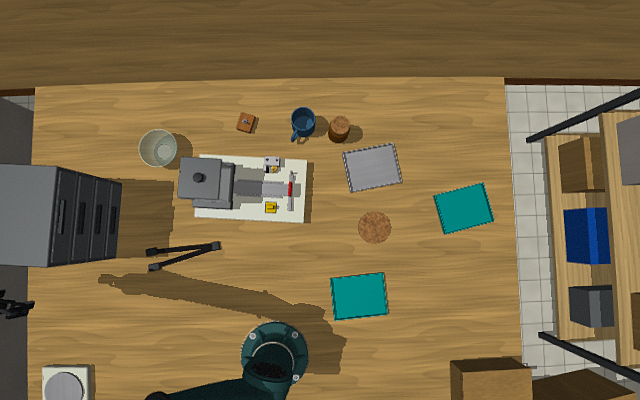

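View pics/side0.png

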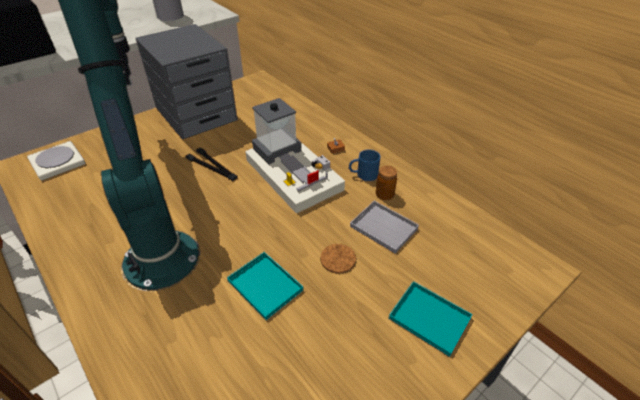

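The top view shows the chock at (271,208), the red tab at (290,189), the catch block at (271,163), the grey steel tray at (372,168) and the deck from (195,155) to (310,222). The two teal trays are decoys. The side view agrees, with the chock fin at (289,179) and the tab at (313,177).

Run:
```python
from h import *
D={n:np.load(n+'0.npz') for n in['top','side']}
def rect(m,P,nm):
    q=P[m][:,:2].astype(np.float32); r=cv2.minAreaRect(q); print(nm,len(q),r)
    return r
for n in D:
    i=D[n]['i'].astype(int);P=D[n]['P'];r,g,b=i[...,0],i[...,1],i[...,2];z=P[...,2]
    near=(abs(P[...,1])<1)&(P[...,0]>0.2)&(P[...,0]<1.2)
    deck=near&(abs(z-.045)<.006)&(i.min(-1)>150)
    nn,l,st,_=cv2.connectedComponentsWithStats(deck.astype(np.uint8)); k=1+st[1:,4].argmax()
    rect(l==k,P,n+' deck'); print(np.nanmedian(z[l==k]))
    red=near&(r>130)&(g<60)&(b<60)&(z>.04); print('red',red.sum(),np.nanmedian(P[red],0),np.nanmin(P[red],0),np.nanmax(P[red],0))
    ye=near&(r>140)&(g>110)&(b<70)&(z>.03)&(r-b>110); print('yel',ye.sum(),np.nanmedian(P[ye],0));
    t=ye&(z>.085); print(' fin top',t.sum(),P[t].mean(0) if t.any() else 0, (P[t].min(0),P[t].max(0)) if t.any() else 0, np.nanmax(z[ye]))
    fl=ye&(z<.055); print(' foot',fl.sum(), (P[fl].mean(0),P[fl].min(0),P[fl].max(0)) if fl.any() else 0)
i=D['top']['i'].astype(int);P=D['top']['P']
m=np.zeros(i.shape[:2],bool); m[135:200,335:410]=1
gr=m&(np.ptp(i,axis=-1)<30); nn,l,st,_=cv2.connectedComponentsWithStats(gr.astype(np.uint8)); k=1+st[1:,4].argmax()
rect(l==k,P,'tray'); print(np.nanmedian(P[l==k],0))
for nm,(u,v) in dict(chock=(271,208),tab=(290,189),toggle=(246,122),mug=(303,122),jar=(340,128),cork=(375,227),bowl=(157,148),table=(320,240)).items(): print(nm,P[v,u].round(3))
```

```text
top deck 2246 ((0.5590392351150513, 0.06205524504184723), (0.35864073038101196, 0.20896317064762115), 85.4023666381836)
0.044684272635211755
red 30 [ 0.54497332 -0.06804632  0.09901882] [ 0.52645629 -0.07156554  0.05629434] [ 0.56681957 -0.06176601  0.10275274]
yel 96 [ 0.49703343 -0.00481063  0.0478267 ]
 fin top 0 0 0 0.08472732469034935
 foot 52 (array([ 0.4926553 , -0.00235507,  0.04477672]), array([ 0.47938586, -0.01784593,  0.03903443]), array([0.51026189, 0.01265896, 0.04871934]))
side deck 1085 ((0.5575935244560242, 0.06365299224853516), (0.36525484919548035, 0.21149644255638123), 85.08063507080078)
0.04644618969051925
red 13 [ 0.54157621 -0.07024322  0.10071004] [ 0.52489249 -0.07562621  0.09783836] [ 0.56028475 -0.06541332  0.10602365]
yel 58 [ 0.4908515  -0.00708166  0.04995917]
 fin top 6 [ 0.68585156 -0.19842221  0.10747555] (array([ 0.49266551, -0.24357226,  0.08514341]), array([ 0.72607909, -0.00243374,  0.11355603])) 0.11355602913990462
 foot 31 (array([0.50770318, 0.00314296, 0.04546736]), array([ 0.47647402, -0.0193444 ,  0.03004802]), array([0.82135122, 0.11037724, 0.05290375]))
tray 2170 ((0.6260170936584473, -0.34830182790756226), (0.14436645805835724, 0.18088744580745697), 10.383565902709961)
[ 0.62597215 -0.34885635  0.00322732]
chock [ 0.488 -0.007  0.066]
tab [ 0.545 -0.071  0.097]
toggle [0.786 0.077 0.032]
mug [ 0.791 -0.116  0.001]
jar [ 0.736 -0.235  0.106]
cork [ 0.418 -0.353  0.004]
bowl [0.711 0.392 0.005]
table [ 0.379 -0.164 -0.002]
```

```bash
cat >> h.py <<'E'
th=np.radians(85.25); ex=np.array([np.cos(th),np.sin(th)]); ey=np.array([-ex[1],ex[0]])
O=np.array([.5585,.0625])-.02*ex   # dispenser origin
def disp(x,y): return O+x*ex+y*ey
def to(p,yaw=None):   # yaw: world angle (deg) of tool y
    s=ctrl.state(); M=R.from_quat(s['eef_rot']).as_matrix(); d=M.T@(np.array(p)-s['tool_pos'])
    rz=0
    if yaw is not None:
        a=np.radians(yaw); y=np.array([np.cos(a),np.sin(a),0]); z=np.array([0,0,-1.]); T=np.c_[np.cross(y,z),y,z]
        r=R.from_matrix(M.T@T).as_rotvec(degrees=True)/5
    else: r=0
    print('pos',s['tool_pos'].round(4),'d',d.round(4),'r',np.round(r,3),'t',round(s['t'],2))
E
python3 -c "
from h import *
c=disp(-.05,.06); print(c); to([*c,.33],-4.75)"
```

```text
[ 0.4929095  -0.00229109]
pos [0.2441 0.6819 0.2382] d [-0.4648 -0.5605 -0.0905] r [-0.019  0.017 15.011] t 0.1
```

Request:
step_arm(
  deltas=[
    {"dz": -0.04},
    {"dz": -0.08},
    {"dz": -0.09},
    {"dx": -0.023, "dy": -0.028, "dz": -0.09, "rz": 0.75},
    {"dx": -0.046, "dy": -0.056, "dz": -0.09, "rz": 1.5},
    {"dx": -0.07, "dy": -0.084, "dz": -0.09, "rz": 2.25},
    {"dx": -0.093, "dy": -0.112, "dz": -0.09, "rz": 3.0},
    {"dx": -0.116, "dy": -0.14, "dz": -0.09, "rz": 3.75},
    {"dx": -0.14, "dy": -0.168, "dz": -0.09, "rz": 4.5},
    {"dx": -0.163, "dy": -0.196, "dz": -0.09, "rz": 5.25},
  ],
)

```text
$.deltas[0]: bad value
```

```bash
python3 -c "
from h import *
c=disp(-.05,.06); print(c); to([*c,.33],-4.75)"
```

```text
[ 0.4929095  -0.00229109]
pos [0.2441 0.6819 0.2382] d [-0.4648 -0.5605 -0.0905] r [-0.019  0.017 15.011] t 0.1
```

Request:
step_arm(
  deltas=[
    {"dx": 0, "dy": 0, "dz": -0.04, "rx": 0, "ry": 0, "rz": 0, "grip": 0.085},
    {"dx": 0, "dy": 0, "dz": -0.09, "rx": 0, "ry": 0, "rz": 0, "grip": 0.085},
    {"dx": -0.02, "dy": -0.025, "dz": -0.09, "rx": 0, "ry": 0, "rz": 0.7, "grip": 0.085},
    {"dx": -0.046, "dy": -0.056, "dz": -0.09, "rx": 0, "ry": 0, "rz": 1.5, "grip": 0.06},
    {"dx": -0.07, "dy": -0.084, "dz": -0.09, "rx": 0, "ry": 0, "rz": 2.2, "grip": 0.04},
    {"dx": -0.093, "dy": -0.112, "dz": -0.09, "rx": 0, "ry": 0, "rz": 3.0, "grip": 0.04},
    {"dx": -0.116, "dy": -0.14, "dz": -0.09, "rx": 0, "ry": 0, "rz": 3.7, "grip": 0.04},
    {"dx": -0.14, "dy": -0.168, "dz": -0.09, "rx": 0, "ry": 0, "rz": 4.5, "grip": 0.04},
    {"dx": -0.163, "dy": -0.196, "dz": -0.09, "rx": 0, "ry": 0, "rz": 5.2, "grip": 0.04},
    {"dx": -0.186, "dy": -0.224, "dz": -0.09, "rx": 0, "ry": 0, "rz": 6.0, "grip": 0.04},
  ],
  squeeze=40,
)

```text
t: 0.93
tool_pos: [0.3441, 0.4069, 0.329]
eef_rot: [0.422, 0.907, -0.0, -0.0]
ft_force: [1.0, -0.2, -0.0]
finger_gap: 0.0401
grasp_force: 0.0
```

```bash
python3 -c "
from h import *
c=disp(-.05,.06); print(c); to([*c,.33],-4.75)"
```

```text
[ 0.4929095  -0.00229109]
pos [0.3441 0.4069 0.329 ] d [-0.4088 -0.1499 -0.0009] r [-6.000e-03  5.000e-03  8.975e+00] t 0.93
```

Request:
step_arm(
  deltas=[
    {"dx": -0.037, "dy": -0.0135, "dz": 0, "rx": 0, "ry": 0, "rz": 0.8, "grip": 0.04},
    {"dx": -0.074, "dy": -0.027, "dz": 0, "rx": 0, "ry": 0, "rz": 1.6, "grip": 0.04},
    {"dx": -0.111, "dy": -0.041, "dz": 0, "rx": 0, "ry": 0, "rz": 2.4, "grip": 0.04},
    {"dx": -0.148, "dy": -0.054, "dz": 0, "rx": 0, "ry": 0, "rz": 3.3, "grip": 0.04},
    {"dx": -0.185, "dy": -0.068, "dz": 0, "rx": 0, "ry": 0, "rz": 4.1, "grip": 0.04},
    {"dx": -0.222, "dy": -0.081, "dz": 0, "rx": 0, "ry": 0, "rz": 4.9, "grip": 0.04},
    {"dx": -0.26, "dy": -0.095, "dz": 0, "rx": 0, "ry": 0, "rz": 5.7, "grip": 0.04},
    {"dx": -0.297, "dy": -0.109, "dz": 0, "rx": 0, "ry": 0, "rz": 6.6, "grip": 0.04},
    {"dx": -0.335, "dy": -0.123, "dz": 0, "rx": 0, "ry": 0, "rz": 7.4, "grip": 0.04},
    {"dx": -0.372, "dy": -0.136, "dz": 0, "rx": 0, "ry": 0, "rz": 8.2, "grip": 0.04},
  ],
)

```text
t: 1.77
tool_pos: [0.4807, 0.0352, 0.3293]
eef_rot: [0.713, 0.702, 0.0, -0.0]
ft_force: [-0.3, -0.3, 0.3]
finger_gap: 0.0399
grasp_force: 0.0
```

```bash
python3 -c "
from h import *
c=disp(-.05,.06); print(c); to([*c,.33],-4.75)"
```

```text
[ 0.4929095  -0.00229109]
pos [0.4807 0.0352 0.3293] d [-0.0373  0.0128 -0.0007] r [-0.003 -0.003  0.771] t 1.77
```

Request:
step_arm(
  deltas=[
    {"dx": -0.037, "dy": 0.013, "dz": 0, "rx": 0, "ry": 0, "rz": 0.77, "grip": 0.04},
    {"dx": -0.037, "dy": 0.013, "dz": 0, "rx": 0, "ry": 0, "rz": 0.77, "grip": 0.04},
    {"dx": -0.037, "dy": 0.013, "dz": 0.04, "rx": 0, "ry": 0, "rz": 0.77, "grip": 0.04},
    {"dx": -0.037, "dy": 0.013, "dz": 0.08, "rx": 0, "ry": 0, "rz": 0.77, "grip": 0.04},
    {"dx": -0.037, "dy": 0.013, "dz": 0.12, "rx": 0, "ry": 0, "rz": 0.77, "grip": 0.04},
    {"dx": -0.037, "dy": 0.013, "dz": 0.16, "rx": 0, "ry": 0, "rz": 0.77, "grip": 0.04},
    {"dx": -0.037, "dy": 0.013, "dz": 0.2, "rx": 0, "ry": 0, "rz": 0.77, "grip": 0.04},
    {"dx": -0.037, "dy": 0.013, "dz": 0.22, "rx": 0, "ry": 0, "rz": 0.77, "grip": 0.04},
    {"dx": -0.037, "dy": 0.013, "dz": 0.22, "rx": 0, "ry": 0, "rz": 0.77, "grip": 0.04},
  ],
)

```text
t: 2.52
tool_pos: [0.49, 0.0005, 0.1053]
eef_rot: [0.734, 0.679, -0.004, -0.003]
ft_force: [-0.2, -1.0, 0.3]
finger_gap: 0.0401
grasp_force: 0.0
```

```bash
python3 -c "
from h import *
c=disp(-.05,.06); to([*c,.06],-4.75)
i,P=cloud('side'); cv2.imwrite('pics/s1.png',cv2.resize(i[110:230,230:350,::-1],(600,600),interpolation=2))"
```

```text
pos [0.49   0.0005 0.1053] d [-0.0024  0.0036  0.0453] r [-0.108  0.015  0.044] t 2.52
```

View pics/s1.png

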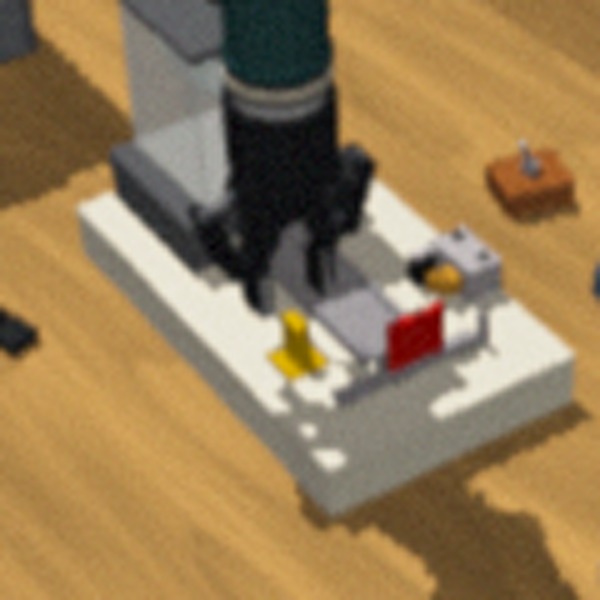

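The side crop shows the fingertips at (258,300) and (318,285), straddling the fin at (295,330) from just above. The alignment looks good, so I'll descend and grip.

Request:
step_arm(
  deltas=[
    {"dx": 0, "dy": 0, "dz": 0, "rx": 0, "ry": 0, "rz": 0, "grip": 0.04},
    {"dx": 0, "dy": 0, "dz": 0.02, "rx": 0, "ry": 0, "rz": 0, "grip": 0.04},
    {"dx": 0, "dy": 0, "dz": 0.04, "rx": 0, "ry": 0, "rz": 0, "grip": 0.04},
    {"dx": 0, "dy": 0, "dz": 0.05, "rx": 0, "ry": 0, "rz": 0, "grip": 0.04},
    {"dx": 0, "dy": 0, "dz": 0.05, "rx": 0, "ry": 0, "rz": 0, "grip": 0.04},
    {"dx": 0, "dy": 0, "dz": 0.05, "rx": 0, "ry": 0, "rz": 0, "grip": 0.04},
  ],
)

```text
t: 3.07
tool_pos: [0.4942, 0.0002, 0.0603]
eef_rot: [0.735, 0.679, 0.001, 0.0]
ft_force: [-0.2, -0.2, 0.6]
finger_gap: 0.04
grasp_force: 0.0
```

```bash
python3 -c "
from h import *
c=disp(-.05,.06); to([*c,.06],-4.75); print(ctrl.state()['ft_force'])"
```

```text
pos [4.942e-01 2.000e-04 6.030e-02] d [-0.0026 -0.0011  0.0003] r [ 0.017 -0.003  0.041] t 3.07
[-0.22229898 -0.2136194   0.63351546]
```

Request:
step_arm(
  deltas=[
    {"dx": -0.002, "dy": -0.001, "dz": 0, "rx": 0, "ry": 0, "rz": 0, "grip": 0.04},
    {"dx": -0.002, "dy": -0.001, "dz": 0, "rx": 0, "ry": 0, "rz": 0, "grip": 0.02},
    {"dx": -0.002, "dy": -0.001, "dz": 0, "rx": 0, "ry": 0, "rz": 0, "grip": 0.005},
    {"dx": -0.002, "dy": -0.001, "dz": 0, "rx": 0, "ry": 0, "rz": 0, "grip": 0.005},
    {"dx": -0.002, "dy": -0.001, "dz": 0, "rx": 0, "ry": 0, "rz": 0, "grip": 0.005},
    {"dx": -0.002, "dy": -0.001, "dz": 0, "rx": 0, "ry": 0, "rz": 0, "grip": 0.005},
    {"dx": -0.002, "dy": -0.001, "dz": 0, "rx": 0, "ry": 0, "rz": 0, "grip": 0.005},
  ],
  squeeze=40,
)

```text
t: 3.65
tool_pos: [0.4928, -0.0019, 0.0601]
eef_rot: [0.735, 0.678, 0.001, 0.0]
ft_force: [-0.3, -0.3, 6.6]
finger_gap: 0.0116
grasp_force: 43.9
```

Request:
step_arm(
  deltas=[
    {"dx": 0, "dy": 0, "dz": -0.005, "rx": 0, "ry": 0, "rz": 0, "grip": 0.005},
    {"dx": 0, "dy": 0, "dz": -0.012, "rx": 0, "ry": 0, "rz": 0, "grip": 0.005},
    {"dx": 0, "dy": 0, "dz": -0.02, "rx": 0, "ry": 0, "rz": 0, "grip": 0.005},
    {"dx": 0, "dy": 0, "dz": -0.03, "rx": 0, "ry": 0, "rz": 0, "grip": 0.005},
    {"dx": 0, "dy": 0, "dz": -0.05, "rx": 0, "ry": 0, "rz": 0, "grip": 0.005},
    {"dx": 0, "dy": 0, "dz": -0.08, "rx": 0, "ry": 0, "rz": 0, "grip": 0.005},
    {"dx": 0, "dy": 0, "dz": -0.11, "rx": 0, "ry": 0, "rz": 0, "grip": 0.005},
    {"dx": 0, "dy": 0, "dz": -0.12, "rx": 0, "ry": 0, "rz": 0, "grip": 0.005},
    {"dx": 0, "dy": 0, "dz": -0.12, "rx": 0, "ry": 0, "rz": 0, "grip": 0.005},
  ],
)

```text
t: 4.4
tool_pos: [0.4942, -0.0017, 0.1822]
eef_rot: [0.735, 0.679, 0.003, 0.002]
ft_force: [-0.3, -0.4, -0.7]
finger_gap: 0.0111
grasp_force: 42.9
```

```bash
python3 -c "
from h import *
to([.615,-.349,.16],-20)
i,P=cloud('side'); cv2.imwrite('pics/s2.png',cv2.resize(i[90:210,230:350,::-1],(600,600),interpolation=2))"
```

```text
pos [ 0.4942 -0.0017  0.1822] d [-0.3367  0.1478  0.0227] r [ 0.069 -0.026  3.094] t 4.4
```

View pics/s2.png

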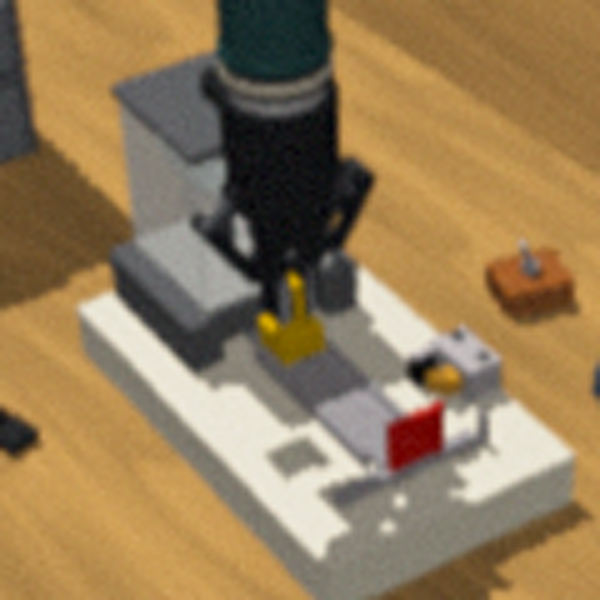

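The crop shows the chock held upright at (293,330), and the pocket is empty at (298,457). Next I'll move it to the tray.

Request:
step_arm(
  deltas=[
    {"dx": -0.02, "dy": 0.009, "dz": 0, "rx": 0, "ry": 0, "rz": 0.2, "grip": 0.005},
    {"dx": -0.055, "dy": 0.024, "dz": 0, "rx": 0, "ry": 0, "rz": 0.5, "grip": 0.005},
    {"dx": -0.092, "dy": 0.04, "dz": 0, "rx": 0, "ry": 0, "rz": 0.8, "grip": 0.005},
    {"dx": -0.129, "dy": 0.057, "dz": 0, "rx": 0, "ry": 0, "rz": 1.2, "grip": 0.005},
    {"dx": -0.166, "dy": 0.073, "dz": 0, "rx": 0, "ry": 0, "rz": 1.5, "grip": 0.005},
    {"dx": -0.203, "dy": 0.089, "dz": 0, "rx": 0, "ry": 0, "rz": 1.9, "grip": 0.005},
    {"dx": -0.24, "dy": 0.105, "dz": 0, "rx": 0, "ry": 0, "rz": 2.2, "grip": 0.005},
    {"dx": -0.277, "dy": 0.122, "dz": 0, "rx": 0, "ry": 0, "rz": 2.5, "grip": 0.005},
    {"dx": -0.31, "dy": 0.136, "dz": 0.01, "rx": 0, "ry": 0, "rz": 2.8, "grip": 0.005},
    {"dx": -0.336, "dy": 0.147, "dz": 0.02, "rx": 0, "ry": 0, "rz": 3.1, "grip": 0.005},
  ],
)

```text
t: 5.28
tool_pos: [0.6119, -0.3519, 0.1573]
eef_rot: [0.82, 0.572, -0.001, 0.0]
ft_force: [0.5, 0.5, -1.2]
finger_gap: 0.0115
grasp_force: 42.8
```

Request:
step_arm(
  deltas=[
    {"dx": 0, "dy": 0, "dz": 0, "rx": 0, "ry": 0, "rz": 0, "grip": 0.005},
    {"dx": 0, "dy": 0, "dz": 0.03, "rx": 0, "ry": 0, "rz": 0, "grip": 0.005},
    {"dx": 0, "dy": 0, "dz": 0.06, "rx": 0, "ry": 0, "rz": 0, "grip": 0.005},
    {"dx": 0, "dy": 0, "dz": 0.09, "rx": 0, "ry": 0, "rz": 0, "grip": 0.005},
    {"dx": 0, "dy": 0, "dz": 0.11, "rx": 0, "ry": 0, "rz": 0, "grip": 0.005},
    {"dx": 0, "dy": 0, "dz": 0.11, "rx": 0, "ry": 0, "rz": 0, "grip": 0.005},
    {"dx": 0, "dy": 0, "dz": 0.11, "rx": 0, "ry": 0, "rz": 0, "grip": 0.005},
  ],
)

```text
t: 5.87
tool_pos: [0.6103, -0.3468, 0.0466]
eef_rot: [0.819, 0.573, -0.001, -0.003]
ft_force: [0.2, -0.1, 0.4]
finger_gap: 0.0112
grasp_force: 42.9
```

```bash
python3 -c "
from h import *
to([.62,-.349,.042],-20); print(ctrl.state()['ft_force'])"
```

```text
pos [ 0.6103 -0.3468  0.0466] d [0.0012 0.0099 0.0046] r [-0.063 -0.015 -0.009] t 5.87
[ 0.20176859 -0.06499952  0.36345014]
```

Request:
step_arm(
  deltas=[
    {"dx": 0, "dy": 0.005, "dz": 0, "rx": 0, "ry": 0, "rz": 0, "grip": 0.005},
    {"dx": 0, "dy": 0.005, "dz": 0.003, "rx": 0, "ry": 0, "rz": 0, "grip": 0.005},
    {"dx": 0, "dy": 0.005, "dz": 0.005, "rx": 0, "ry": 0, "rz": 0, "grip": 0.005},
    {"dx": 0, "dy": 0.005, "dz": 0.006, "rx": 0, "ry": 0, "rz": 0, "grip": 0.005},
    {"dx": 0, "dy": 0.005, "dz": 0.006, "rx": 0, "ry": 0, "rz": 0, "grip": 0.005},
  ],
)

```text
t: 6.28
tool_pos: [0.6171, -0.35, 0.0439]
eef_rot: [0.819, 0.573, 0.0, 0.0]
ft_force: [-0.0, 0.3, -0.3]
finger_gap: 0.0114
grasp_force: 42.9
```

Request:
step_arm(
  deltas=[
    {"dx": 0, "dy": 0, "dz": 0.002, "rx": 0, "ry": 0, "rz": 0, "grip": 0.005},
    {"dx": 0, "dy": 0, "dz": 0.004, "rx": 0, "ry": 0, "rz": 0, "grip": 0.005},
    {"dx": 0, "dy": 0, "dz": 0.004, "rx": 0, "ry": 0, "rz": 0, "grip": 0.005},
    {"dx": 0, "dy": 0, "dz": 0.004, "rx": 0, "ry": 0, "rz": 0, "grip": 0.005},
  ],
)

```text
t: 6.62
tool_pos: [0.6173, -0.3503, 0.0402]
eef_rot: [0.819, 0.573, 0.0, 0.0]
ft_force: [-0.1, 0.7, 4.5]
finger_gap: 0.011
grasp_force: 43.7
```

Contact at 4.5 N. I'll release, rise, and check.

Request:
step_arm(
  deltas=[
    {"dx": 0, "dy": 0, "dz": 0, "rx": 0, "ry": 0, "rz": 0, "grip": 0.04},
    {"dx": 0, "dy": 0, "dz": 0, "rx": 0, "ry": 0, "rz": 0, "grip": 0.04},
    {"dx": 0, "dy": 0, "dz": 0, "rx": 0, "ry": 0, "rz": 0, "grip": 0.04},
    {"dx": 0, "dy": 0, "dz": -0.01, "rx": 0, "ry": 0, "rz": 0, "grip": 0.04},
    {"dx": 0, "dy": 0, "dz": -0.03, "rx": 0, "ry": 0, "rz": 0, "grip": 0.04},
    {"dx": 0, "dy": 0, "dz": -0.06, "rx": 0, "ry": 0, "rz": 0, "grip": 0.04},
    {"dx": 0, "dy": 0, "dz": -0.1, "rx": 0, "ry": 0, "rz": 0, "grip": 0.04},
    {"dx": 0, "dy": 0, "dz": -0.14, "rx": 0, "ry": 0, "rz": 0, "grip": 0.0},
    {"dx": 0, "dy": 0, "dz": -0.15, "rx": 0, "ry": 0, "rz": 0, "grip": 0.0},
    {"dx": 0, "dy": 0, "dz": -0.15, "rx": 0, "ry": 0, "rz": 0, "grip": 0.0},
  ],
)

```text
t: 7.45
tool_pos: [0.6191, -0.3523, 0.1948]
eef_rot: [0.819, 0.573, 0.002, 0.004]
ft_force: [0.0, 0.6, -0.6]
finger_gap: 0.0042
grasp_force: 0.0
```

```bash
python3 -c "
from h import *
i,P=cloud('side'); cv2.imwrite('pics/s3.png',cv2.resize(i[130:270,250:450,::-1],(800,560),interpolation=2))
a=i.astype(int);red=(a[...,0]>130)&(a[...,1]<60)&(a[...,2]<60)&(P[...,2]>.06)&(abs(P[...,1])<.2); print(np.median(P[red],0))
ye=(a[...,0]-a[...,2]>110)&(a[...,1]>110)&(P[...,2]<.08)&(abs(P[...,1]+.35)<.1)&(abs(P[...,0]-.62)<.1); print(ye.sum(),np.median(P[ye],0))
t=np.load('top0.npz');a=t['i'].astype(int);P=t['P'];red=(a[...,0]>130)&(a[...,1]<60)&(a[...,2]<60)&(P[...,2]>.09)
for q in (np.percentile(P[red],5,0),np.percentile(P[red],95,0),np.median(P[red],0)): print((q[:2]-O)@ex,(q[:2]-O)@ey,q[2])
c=disp(-.16,0); print(c); to([*c,.16],-4.75)"
```

```text
[ 0.53982859 -0.07001345  0.09915214]
501 [ 0.53838075 -0.36649273  0.0018618 ]
-0.11592785021102914 0.018219196280409376 0.09491779871219028
-0.10601672945373627 -0.017450336330864746 0.10197853474037383
-0.11127383354583693 0.0026106076395194973 0.09907812450359627
[ 0.54359452 -0.11688179]
pos [ 0.6178 -0.3509  0.1918] d [ 0.1944 -0.15    0.0311] r [ 0.048  0.012 -3.06 ] t 7.5
```

View pics/s3.png

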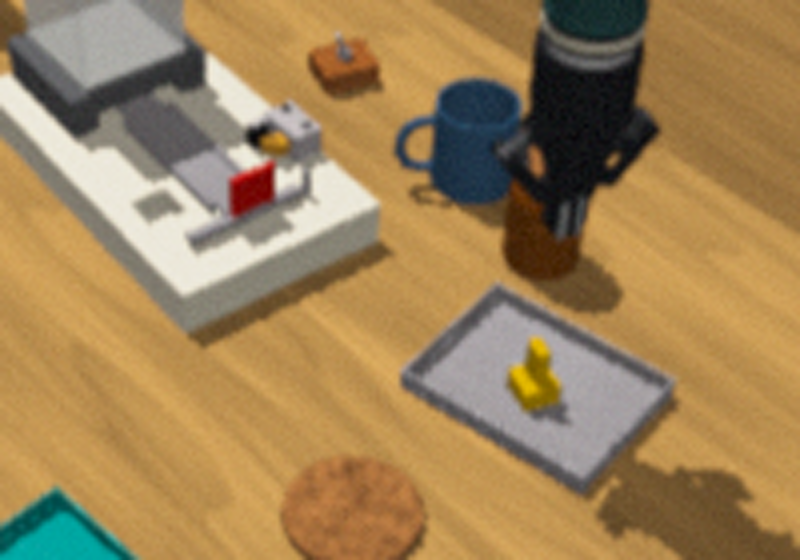

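The picture shows the chock standing upright in the steel tray at (535,375), with the gate still open and the tab at (252,190). Next I'll go behind the tab with the fingers shut.

Request:
step_arm(
  deltas=[
    {"dx": 0.02, "dy": -0.015, "dz": 0, "rx": 0, "ry": 0, "rz": -0.3, "grip": 0},
    {"dx": 0.05, "dy": -0.039, "dz": 0, "rx": 0, "ry": 0, "rz": -0.8, "grip": 0},
    {"dx": 0.08, "dy": -0.062, "dz": 0, "rx": 0, "ry": 0, "rz": -1.3, "grip": 0},
    {"dx": 0.11, "dy": -0.085, "dz": 0, "rx": 0, "ry": 0, "rz": -1.7, "grip": 0},
    {"dx": 0.14, "dy": -0.108, "dz": 0, "rx": 0, "ry": 0, "rz": -2.2, "grip": 0},
    {"dx": 0.17, "dy": -0.131, "dz": 0, "rx": 0, "ry": 0, "rz": -2.7, "grip": 0},
    {"dx": 0.19, "dy": -0.147, "dz": 0.01, "rx": 0, "ry": 0, "rz": -3.06, "grip": 0},
    {"dx": 0.194, "dy": -0.15, "dz": 0.03, "rx": 0, "ry": 0, "rz": -3.06, "grip": 0},
    {"dx": 0.194, "dy": -0.15, "dz": 0.03, "rx": 0, "ry": 0, "rz": -3.06, "grip": 0},
  ],
)

```text
t: 8.25
tool_pos: [0.5383, -0.1117, 0.1552]
eef_rot: [0.734, 0.679, -0.002, -0.005]
ft_force: [-0.8, -0.3, -0.6]
finger_gap: 0.0003
grasp_force: 0.0
```

```bash
python3 -c "
from h import *
c=disp(-.16,0); print(c); to([*c,.074],-4.75)"
```

```text
[ 0.54359452 -0.11688179]
pos [ 0.5383 -0.1117  0.1552] d [-0.0049  0.0065  0.0811] r [-0.117 -0.031  0.061] t 8.25
```

Request:
step_arm(
  deltas=[
    {"dx": 0, "dy": 0, "dz": 0, "rx": 0, "ry": 0, "rz": 0, "grip": 0},
    {"dx": 0, "dy": 0, "dz": 0, "rx": 0, "ry": 0, "rz": 0, "grip": 0},
    {"dx": 0, "dy": 0, "dz": 0.03, "rx": 0, "ry": 0, "rz": 0, "grip": 0},
    {"dx": 0, "dy": 0, "dz": 0.06, "rx": 0, "ry": 0, "rz": 0, "grip": 0},
    {"dx": 0, "dy": 0, "dz": 0.085, "rx": 0, "ry": 0, "rz": 0, "grip": 0},
    {"dx": 0, "dy": 0, "dz": 0.085, "rx": 0, "ry": 0, "rz": 0, "grip": 0},
    {"dx": 0, "dy": 0, "dz": 0.085, "rx": 0, "ry": 0, "rz": 0, "grip": 0},
    {"dx": 0, "dy": 0, "dz": 0.085, "rx": 0, "ry": 0, "rz": 0, "grip": 0},
  ],
)

```text
t: 8.92
tool_pos: [0.5436, -0.118, 0.0756]
eef_rot: [0.736, 0.677, 0.0, 0.001]
ft_force: [0.2, -0.4, -0.4]
finger_gap: 0.0
grasp_force: 0.0
```

```bash
python3 -c "
from h import *
c=disp(-.135,0); print(c); to([*c,.074],-4.75);s=ctrl.state();print(s['ft_force'])"
```

```text
[ 0.54566473 -0.09196765]
pos [ 0.5436 -0.118   0.0756] d [ 0.0261 -0.0001  0.0015] r [ 0.026  0.011 -0.02 ] t 8.92
[ 0.21889022 -0.4037086  -0.38495278]
```

Request:
step_arm(
  deltas=[
    {"dx": 0.01, "dy": 0, "dz": 0.001, "rx": 0, "ry": 0, "rz": 0, "grip": 0},
    {"dx": 0.02, "dy": 0, "dz": 0.001, "rx": 0, "ry": 0, "rz": 0, "grip": 0},
    {"dx": 0.026, "dy": 0, "dz": 0.001, "rx": 0, "ry": 0, "rz": 0, "grip": 0},
    {"dx": 0.029, "dy": 0, "dz": 0.001, "rx": 0, "ry": 0, "rz": 0, "grip": 0},
    {"dx": 0.032, "dy": 0, "dz": 0.001, "rx": 0, "ry": 0, "rz": 0, "grip": 0},
    {"dx": 0.034, "dy": 0, "dz": 0.001, "rx": 0, "ry": 0, "rz": 0, "grip": 0},
    {"dx": 0.036, "dy": 0, "dz": 0.001, "rx": 0, "ry": 0, "rz": 0, "grip": 0},
    {"dx": 0.038, "dy": 0, "dz": 0.001, "rx": 0, "ry": 0, "rz": 0, "grip": 0},
    {"dx": 0.04, "dy": 0, "dz": 0.001, "rx": 0, "ry": 0, "rz": 0, "grip": 0},
    {"dx": 0.042, "dy": 0, "dz": 0.001, "rx": 0, "ry": 0, "rz": 0, "grip": 0},
  ],
)

```text
t: 9.75
tool_pos: [0.5459, -0.0775, 0.0737]
eef_rot: [0.737, 0.676, -0.001, 0.002]
ft_force: [-1.2, -5.6, 2.8]
finger_gap: 0.0004
grasp_force: 2.7
```

Request:
step_arm(
  deltas=[
    {"dx": 0.0025, "dy": 0, "dz": 0, "rx": 0, "ry": 0, "rz": 0, "grip": 0},
    {"dx": 0.005, "dy": 0, "dz": 0, "rx": 0, "ry": 0, "rz": 0, "grip": 0},
    {"dx": 0.0075, "dy": 0, "dz": 0, "rx": 0, "ry": 0, "rz": 0, "grip": 0},
    {"dx": 0.01, "dy": 0, "dz": 0, "rx": 0, "ry": 0, "rz": 0, "grip": 0},
    {"dx": 0.0125, "dy": 0, "dz": 0, "rx": 0, "ry": 0, "rz": 0, "grip": 0},
    {"dx": 0.015, "dy": 0, "dz": 0, "rx": 0, "ry": 0, "rz": 0, "grip": 0},
    {"dx": 0.0175, "dy": 0, "dz": 0, "rx": 0, "ry": 0, "rz": 0, "grip": 0},
    {"dx": 0.02, "dy": 0, "dz": 0, "rx": 0, "ry": 0, "rz": 0, "grip": 0},
    {"dx": 0.0225, "dy": 0, "dz": 0, "rx": 0, "ry": 0, "rz": 0, "grip": 0},
    {"dx": 0.025, "dy": 0, "dz": 0, "rx": 0, "ry": 0, "rz": 0, "grip": 0},
  ],
)

```text
t: 10.58
tool_pos: [0.5478, -0.053, 0.0737]
eef_rot: [0.737, 0.676, -0.001, 0.002]
ft_force: [-0.5, -5.5, 2.6]
finger_gap: 0.0003
grasp_force: 3.1
```

Request:
step_arm(
  deltas=[
    {"dx": 0.0015, "dy": 0, "dz": 0, "rx": 0, "ry": 0, "rz": 0, "grip": 0},
    {"dx": 0.003, "dy": 0, "dz": 0, "rx": 0, "ry": 0, "rz": 0, "grip": 0},
    {"dx": 0.005, "dy": 0, "dz": 0, "rx": 0, "ry": 0, "rz": 0, "grip": 0},
  ],
)

```text
t: 10.83
tool_pos: [0.5482, -0.0482, 0.0737]
eef_rot: [0.737, 0.676, -0.001, 0.002]
ft_force: [-1.4, -5.5, 2.4]
finger_gap: -0.0004
grasp_force: 3.1
```

Request:
step_arm(
  deltas=[
    {"dx": 0.0015, "dy": 0, "dz": 0, "rx": 0, "ry": 0, "rz": 0, "grip": 0},
    {"dx": 0.003, "dy": 0, "dz": 0, "rx": 0, "ry": 0, "rz": 0, "grip": 0},
    {"dx": 0.005, "dy": 0, "dz": 0, "rx": 0, "ry": 0, "rz": 0, "grip": 0},
  ],
)

```text
t: 11.08
tool_pos: [0.5486, -0.0434, 0.0737]
eef_rot: [0.737, 0.676, -0.001, 0.002]
ft_force: [-2.1, -6.6, 2.3]
finger_gap: -0.0001
grasp_force: 3.2
```

Request:
step_arm(
  deltas=[
    {"dx": 0.0015, "dy": 0, "dz": 0, "rx": 0, "ry": 0, "rz": 0, "grip": 0},
    {"dx": 0.003, "dy": 0, "dz": 0, "rx": 0, "ry": 0, "rz": 0, "grip": 0},
    {"dx": 0.005, "dy": 0, "dz": 0, "rx": 0, "ry": 0, "rz": 0, "grip": 0},
  ],
)

```text
t: 11.33
tool_pos: [0.549, -0.0385, 0.0737]
eef_rot: [0.737, 0.676, -0.001, 0.002]
ft_force: [-1.2, -7.2, 3.5]
finger_gap: 0.0
grasp_force: 3.3
```

Request:
step_arm(
  deltas=[
    {"dx": 0.0015, "dy": 0, "dz": 0, "rx": 0, "ry": 0, "rz": 0, "grip": 0},
    {"dx": 0.003, "dy": 0, "dz": 0, "rx": 0, "ry": 0, "rz": 0, "grip": 0},
    {"dx": 0.004, "dy": 0, "dz": 0, "rx": 0, "ry": 0, "rz": 0, "grip": 0},
  ],
)

```text
t: 11.58
tool_pos: [0.5494, -0.0346, 0.0737]
eef_rot: [0.737, 0.676, -0.001, 0.002]
ft_force: [-1.3, -9.2, 3.0]
finger_gap: 0.0001
grasp_force: 4.4
```

Request:
step_arm(
  deltas=[
    {"dx": 0.0015, "dy": 0, "dz": 0, "rx": 0, "ry": 0, "rz": 0, "grip": 0},
    {"dx": 0.003, "dy": 0, "dz": 0, "rx": 0, "ry": 0, "rz": 0, "grip": 0},
    {"dx": 0.004, "dy": 0, "dz": 0, "rx": 0, "ry": 0, "rz": 0, "grip": 0},
  ],
)

```text
t: 11.83
tool_pos: [0.5494, -0.0328, 0.0737]
eef_rot: [0.737, 0.675, -0.002, 0.003]
ft_force: [-1.1, -10.7, 2.4]
finger_gap: -0.0001
grasp_force: 5.5
```

Request:
step_arm(
  deltas=[
    {"dx": 0.0015, "dy": 0, "dz": 0, "rx": 0, "ry": 0, "rz": 0, "grip": 0},
    {"dx": 0.003, "dy": 0, "dz": 0, "rx": 0, "ry": 0, "rz": 0, "grip": 0},
    {"dx": 0.003, "dy": 0, "dz": 0, "rx": 0, "ry": 0, "rz": 0, "grip": 0},
  ],
)

```text
t: 12.08
tool_pos: [0.5497, -0.0301, 0.0738]
eef_rot: [0.738, 0.675, -0.002, 0.003]
ft_force: [-1.9, -10.4, 2.8]
finger_gap: -0.0004
grasp_force: 5.4
```

Request:
step_arm(
  deltas=[
    {"dx": 0.0015, "dy": 0, "dz": 0, "rx": 0, "ry": 0, "rz": 0, "grip": 0},
    {"dx": 0.003, "dy": 0, "dz": 0, "rx": 0, "ry": 0, "rz": 0, "grip": 0},
    {"dx": 0.003, "dy": 0, "dz": 0, "rx": 0, "ry": 0, "rz": 0, "grip": 0},
  ],
)

```text
t: 12.33
tool_pos: [0.5499, -0.0277, 0.0738]
eef_rot: [0.738, 0.675, -0.002, 0.003]
ft_force: [-1.4, -12.0, 2.4]
finger_gap: 0.0001
grasp_force: 5.9
```

Request:
step_arm(
  deltas=[
    {"dx": 0.0015, "dy": 0, "dz": 0, "rx": 0, "ry": 0, "rz": 0, "grip": 0},
    {"dx": 0.003, "dy": 0, "dz": 0, "rx": 0, "ry": 0, "rz": 0, "grip": 0},
    {"dx": 0.003, "dy": 0, "dz": 0, "rx": 0, "ry": 0, "rz": 0, "grip": 0},
  ],
)

```text
t: 12.58
tool_pos: [0.5501, -0.0252, 0.0738]
eef_rot: [0.738, 0.675, -0.002, 0.004]
ft_force: [-1.7, -12.4, 3.2]
finger_gap: -0.0001
grasp_force: 6.3
```

Request:
step_arm(
  deltas=[
    {"dx": 0.0015, "dy": 0, "dz": 0, "rx": 0, "ry": 0, "rz": 0, "grip": 0},
    {"dx": 0.003, "dy": 0, "dz": 0, "rx": 0, "ry": 0, "rz": 0, "grip": 0},
    {"dx": 0.003, "dy": 0, "dz": 0, "rx": 0, "ry": 0, "rz": 0, "grip": 0},
  ],
)

```text
t: 12.83
tool_pos: [0.5503, -0.0227, 0.0738]
eef_rot: [0.738, 0.675, -0.002, 0.004]
ft_force: [-1.6, -13.8, 2.5]
finger_gap: -0.0002
grasp_force: 6.7
```

Request:
step_arm(
  deltas=[
    {"dx": 0.0015, "dy": 0, "dz": 0, "rx": 0, "ry": 0, "rz": 0, "grip": 0},
    {"dx": 0.003, "dy": 0, "dz": 0, "rx": 0, "ry": 0, "rz": 0, "grip": 0},
    {"dx": 0.003, "dy": 0, "dz": 0, "rx": 0, "ry": 0, "rz": 0, "grip": 0},
  ],
)

```text
t: 13.08
tool_pos: [0.5508, -0.0168, 0.0737]
eef_rot: [0.738, 0.675, -0.001, 0.002]
ft_force: [-1.0, -6.3, 2.8]
finger_gap: 0.0
grasp_force: 3.0
```

The force dropped from 13.8 to 6.3 N, which is the click. I'll push slightly further so it sits home.

Request:
step_arm(
  deltas=[
    {"dx": 0.001, "dy": 0, "dz": 0, "rx": 0, "ry": 0, "rz": 0, "grip": 0},
    {"dx": 0.002, "dy": 0, "dz": 0, "rx": 0, "ry": 0, "rz": 0, "grip": 0},
    {"dx": 0.002, "dy": 0, "dz": 0, "rx": 0, "ry": 0, "rz": 0, "grip": 0},
  ],
)

```text
t: 13.33
tool_pos: [0.5511, -0.0132, 0.0737]
eef_rot: [0.737, 0.676, -0.001, 0.002]
ft_force: [-1.0, -5.5, 2.6]
finger_gap: -0.0003
grasp_force: 3.0
```

Request:
step_arm(
  deltas=[
    {"dx": 0.001, "dy": 0, "dz": 0, "rx": 0, "ry": 0, "rz": 0, "grip": 0},
    {"dx": 0.001, "dy": 0, "dz": 0, "rx": 0, "ry": 0, "rz": 0, "grip": 0},
    {"dx": -0.002, "dy": 0, "dz": 0, "rx": 0, "ry": 0, "rz": 0, "grip": 0},
    {"dx": -0.006, "dy": 0, "dz": 0, "rx": 0, "ry": 0, "rz": 0, "grip": 0},
    {"dx": -0.012, "dy": 0, "dz": 0, "rx": 0, "ry": 0, "rz": 0, "grip": 0},
    {"dx": -0.02, "dy": 0, "dz": 0, "rx": 0, "ry": 0, "rz": 0, "grip": 0},
    {"dx": -0.03, "dy": 0, "dz": 0, "rx": 0, "ry": 0, "rz": 0, "grip": 0},
    {"dx": -0.04, "dy": 0, "dz": 0, "rx": 0, "ry": 0, "rz": 0, "grip": 0},
    {"dx": -0.04, "dy": 0, "dz": 0, "rx": 0, "ry": 0, "rz": 0, "grip": 0},
  ],
)

```text
t: 14.08
tool_pos: [0.5477, -0.0531, 0.0735]
eef_rot: [0.737, 0.676, -0.0, 0.001]
ft_force: [-0.1, -0.8, 0.3]
finger_gap: 0.0001
grasp_force: 0.0
```

Request:
step_arm(
  deltas=[
    {"dx": 0, "dy": 0, "dz": -0.03, "rx": 0, "ry": 0, "rz": 0, "grip": 0},
    {"dx": 0, "dy": 0, "dz": -0.07, "rx": 0, "ry": 0, "rz": 0, "grip": 0},
    {"dx": 0, "dy": 0, "dz": -0.11, "rx": 0, "ry": 0, "rz": 0, "grip": 0},
    {"dx": 0, "dy": 0, "dz": -0.14, "rx": 0, "ry": 0, "rz": 0, "grip": 0},
    {"dx": 0, "dy": 0, "dz": -0.14, "rx": 0, "ry": 0, "rz": 0, "grip": 0},
    {"dx": 0, "dy": 0, "dz": -0.14, "rx": 0, "ry": 0, "rz": 0, "grip": 0},
  ],
)

```text
t: 14.58
tool_pos: [0.5492, -0.0497, 0.2153]
eef_rot: [0.736, 0.677, 0.002, 0.001]
ft_force: [-0.6, 0.7, -0.4]
finger_gap: -0.0002
grasp_force: 0.0
```

```bash
python3 -c "
from h import *
i,P=cloud('side'); cv2.imwrite('pics/s4.png',cv2.resize(i[130:270,250:450,::-1],(800,560),interpolation=2))
a=i.astype(int);red=(a[...,0]>130)&(a[...,1]<60)&(a[...,2]<60)&(P[...,2]>.06)&(abs(P[...,1])<.2); q=np.median(P[red],0); print(q,(q[:2]-O)@ex, ctrl.state()['ft_force'])"
```

```text
[ 5.49537498e-01 -1.06007574e-04  1.01452790e-01] -0.04313315610655305 [ 0.31084484  0.26625802 -0.0546526 ]
```

View pics/s4.png

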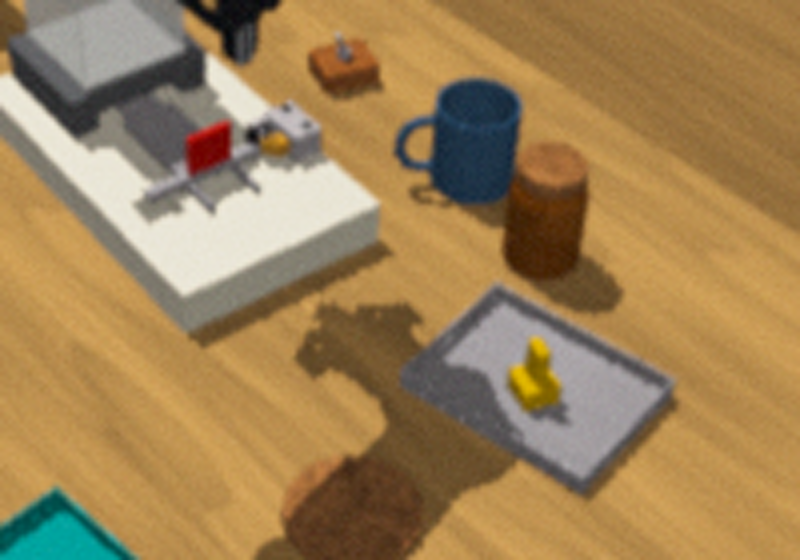

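With the arm clear, the gate stays shut: the tab is at (208,148), dispenser x about -43 mm. The chock is still in the tray at (535,375).

```bash
python3 -c "
from workcell import ctrl
print(ctrl.finish_job())"
```

```text
the job is handed in; nothing more can be done
None
```

The chock is standing in the steel tray and the gate is latched shut at about dispenser x -43 mm. It stayed there once the arm let go, and the job is handed in at about 15 s; no verdict came back.

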